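Clamp the roller: strap over, cam lever down

TASK

A bearing roller lies in the blue clamping stand. Swing the open steel strap over the roller with a finger and push it fully down, and only then push the red cam lever over and fully down on top of the strap. Leave the roller lying in its saddle and do not disturb the other things on the trolley.

Things in the scene. Friction and masses are not known exactly. Their poses are not given: they have to be found in the camera images.
- clamp_stand: blue clamping stand, fixed to the trolley; origin at the centre of the underside of its base plate (130 x 250 x 12 mm). Its y axis runs from the latch post (at y -60 to -100 mm, 86 mm high, with cheeks up to 118 mm at y -78 to -98) to the hinge post (two cheeks 48 mm apart over all, at y +77 to +103, up to 105 mm high). The strap and the lever swing in the plane x = 0 of this frame. The stand stands turned by 0.05 to 0.5 rad clockwise, seen from above.
- strap (a joint): angle of the steel strap about its hinge, in rad: 0 = fully down, lying level over the roller with its end on the latch post; 1.57 = standing upright; 1.9 = stop, leaning outward (to +y of the stand). Stiff hinge: the strap stays where it is left; it takes about 3 to 5 N at 100 mm from the hinge to move it. The strap is 34 mm wide, 8 mm thick and ends 163 mm from the hinge axis; it starts standing open at 1.6 to 1.9.
- cam_lever (a joint): angle of the cam lever about its pin, in rad: 0 = fully down, lying level above the strap and pointing to the hinge post (to +y of the stand); 1.57 = upright; 1.9 = stop, leaning outward (to -y of the stand). It stays where it is left; it takes about 2 N at its grip to move it. It starts up, at 1.65 to 1.9.
- strap_hinge (a point): the hinge axis of the strap, midway between the cheeks, 90 mm above the trolley top, at y +90 mm of the stand; the axis runs along the x axis of the stand. The middle plane of the strap's bar passes through it.
- lever_pin (a point): the pin axis of the cam lever, 108 mm above the trolley top, at y -86 mm of the stand; the axis runs along the x axis of the stand
- strap_back (a point): point that moves with the strap: on the middle of its outer face (the top face once it is down; while it is open the face that looks to +y of the stand, away from the roller), 100 mm from the hinge axis and 4 mm off the strap's middle plane. With the strap down it is 94 mm above the trolley top.
- lever_grip (a point): point that moves with the lever: on the middle of the outer face of its red plastic grip (the top face once it is down; while it is up the face that looks to -y of the stand, away from the roller), 78 mm out from the pin axis and 11 mm off it. The grip is 22 mm wide, 14 mm thick and reaches from 38 to 100 mm from the pin. With the lever down this point is 119 mm above the trolley top.
- roller_center (a point): centre of the loose steel bearing roller (60 mm diameter, 126 mm long, 0.9 kg) that lies in the saddle along the x axis of the stand; its top is 80 mm above the trolley top, just under the closed strap. It is to stay where it lies.
- yellow_wheel: loose yellow wheel lying flat, 56 mm diameter, 22 mm high, origin under its centre; bystander
- upright_sleeve: loose grey sleeve standing upright, 57 mm diameter, 70 mm high, origin under its centre; bystander
- loose_bolt: loose hex bolt lying, 20 x 57 x 16 mm, origin under its centre; bystander
- nylon_block: loose white nylon block, 24 x 50 x 24 mm, origin under its centre; bystander

How it is judged:
By the outcome, as a careful person would: the job done as asked, in the order asked, and still so for the second after the job is handed in, with the robot touching nothing.
It also fails if it takes over 54 s, if anything falls off the work surface, if the arm or the gripper's body presses on something with over 40 N, if the wrist force passes 120 N, or if a joint passes its speed limit or range.

ROBOT

A 6-joint arm with a two-finger parallel gripper is mounted at the origin on a cart in front of the work surface, level with it; the furniture and walls round the work are solid. World frame = base frame: x ahead of the robot, y to its left, z up, the work surface at z = 0. Lengths are in m, angles in rad, forces in N, time in s.
With the tool pointing down it reaches from about 0.425 to 0.95 m from the base axis. Payload 3.5 kg.
Tool frame: the origin (TCP) lies midway between the tips of the shut fingers; the grasp point (between the pads) lies ctrl.grasp_offset behind it (ctrl.grasp_offset is the distance from the TCP to the grasp point, in m); x points along the fingers, y is the direction in which the jaws open and shut, and the axes are right-handed (so a half turn about x gives the same grasp; the last joint's range is limited). The gripper opens to 85 mm and grips with 20 to 120 N. Pads are 22 mm wide; open, the fingers measure 114 mm over their backs; the gripper's body (76 mm by 85 mm) begins 54 mm behind the grasp point. The pads swing forward as they close: fully open they stand 13 mm farther back than shut.
Start: joints at [-1.332, 0.286, 1.577, -0, 1.279, -0.15], TCP at [0.256, -0.625, 0.231] pointing down, gripper open.
Joint ranges: [-2.77, 2.77], [-0.9, 2.22], [0.21, 2.48], [-1.53, 4.67], [0.24, 2.81], [-2.84, 2.84]. Speed limits (rad/s): [2.79, 2.79, 3.14, 3.14, 3.14, 3.14].

INTERFACE

Orientations are given as a unit quaternion [x, y, z, w].
In Python, from plant import readout, read_camera, sign_off, ctrl gives the robot as it stands.
- The arm moves only by the tool drive_tool, never from a script. Its argument "steps" is a list of rows, each a list of 5 numbers: the shift along the tool's x, y, z in cm, then the turn about the tool's x in degrees, then the opening, from 0 (shut) to 1 (fully open). A call has 1 to 10 rows; each row shifts and turns the commanded pose from where the row before left it, along the tool's axes as they then stand; what a row does not reach is not made up. A row lasts 1/10 s, in which the tool goes at most 50 mm and 8.59 degrees, less where a joint would pass 70% of its speed; a pose out of reach is approached as far as the arm can. A call is refused whole if a number of a shift passes 5 or a number of a turn 8.59, either way. A call with a gripper value outside its range is refused whole. The fingers move at their own pace and stop on an object; "force" is the grip in N (left out, the last holds). Time passes only in rows, so rows that do not move let the fingers close. It gives the time, the measured TCP pose, the force and the opening at its end, in the units of the state.
- readout.get_state(): the state, without advancing time (a new reading comes with each control period).
- read_camera(name): name is "scene" or "top" or "wrist"; returns a dict with "frame" (400x640x3 uint8, red, green, blue), "vertical_fov" (degrees; the focal length in pixels is half the picture's height over the tangent of half this angle, whatever the lens; pixels are square), "cx", "cy" (the principal point, pixels), "eye" and "orientation" of the camera in the world. Camera axes: x right, y up, looking along -z (the intrinsics and any distortion apply to the point x, -y, -z); pixel columns grow to the right and rows downward; lengths in m; the calibration is good to about 2 mm. A picture is of the moment at which its call begins. There is no depth.
- sign_off(): hands the job in, once; it reports no verdict.
The state is a dict: "time": time; "qpos": joint angles; "dq": joint speeds; "joint_efforts": joint torques, N m; "eef_pos": TCP position; "tcp_rot": TCP orientation; "contact_force": force on the tool from outside, world axes, zero at the start; "wrist_torque": the same for the moment, N m; "opening": opening from 0.0 (shut) to 1.0 (fully open).
Only numpy, scipy, OpenCV 4.12 (cv2) and the standard library are available. Lean on these libraries where they do the work, as an engineer would, in place of code of your own. Each camera call takes 0.05 s, during which the arm holds its last target. There are 200 camera calls.

## Working session

There is one attempt and no reset: what is moved stays moved. The work goes in short steps, Python scripts to look and compute and a tool call to move; the robot and the scene stay as the last step left them, time stands still between calls to the robot, and variables do not carry over. Pictures are saved under pics/ and viewed, about 8 in all and at most 12, crops included, and the job is handed in when it is done.

Besides the shell and the picture viewer there is one more tool, called after "Request:" as name([rows], argument=value, ...), one row to a line, values as JSON. drive_tool: Moves the arm, as the interface text tells. Its arguments: {"type":"object","properties":{"steps":{"type":"array","items":{"type":"array","items":{"type":"number"}}},"force":{"type":"number"}},"required":["steps"]}

```bash
ls; mkdir -p pics; python3 - <<'E'
from plant import readout, read_camera, ctrl
import cv2
print(readout.get_state()); print(ctrl.grasp_offset)
for n in ("scene","top"):
    c=read_camera(n); print(n,{k:v for k,v in c.items() if k!="frame"})
    cv2.imwrite(f"pics/{n}0.png",c["frame"][:,:,::-1])
E
```

```text
pics
{'time': 0.0, 'qpos': array([-1.33197394e+00,  2.87198027e-01,  1.57817910e+00, -8.08860708e-06,
        1.27860531e+00, -1.50006867e-01]), 'dq': array([-1.85992255e-03, -4.16139081e-05,  1.90029545e-05, -6.17674799e-04,
       -6.81209911e-04, -1.38526633e-03]), 'joint_efforts': array([ 7.83209234e-04, -4.05972326e+01, -2.92629361e+01, -6.27047666e-05,
        5.78678344e-03, -8.12426691e-06]), 'eef_pos': array([ 0.25575954, -0.6239566 ,  0.22992447]), 'tcp_rot': array([-0.69374465, -0.13745221,  0.69382513, -0.13576429]), 'contact_force': array([ 0.02063208,  0.22692847, -0.79057709]), 'wrist_torque': array([-0.00811921,  0.01006392,  0.03017586]), 'opening': 1.0000639919150285}
0.0187
scene {'vertical_fov': 42.08718540489446, 'cx': 314.34084427901485, 'cy': 202.10393250541776, 'eye': array([-0.45975103, -0.55770393,  0.6948575 ]), 'orientation': array([ 0.44276297, -0.2521381 , -0.40536642,  0.75898972])}
top {'vertical_fov': 49.551300711235996, 'cx': 325.26870579980874, 'cy': 198.39181284457345, 'eye': array([0.29591419, 0.01948331, 1.11773249]), 'orientation': array([-0.05978525,  0.06461402,  0.7116871 , -0.69695927])}
```

View pics/scene0.png

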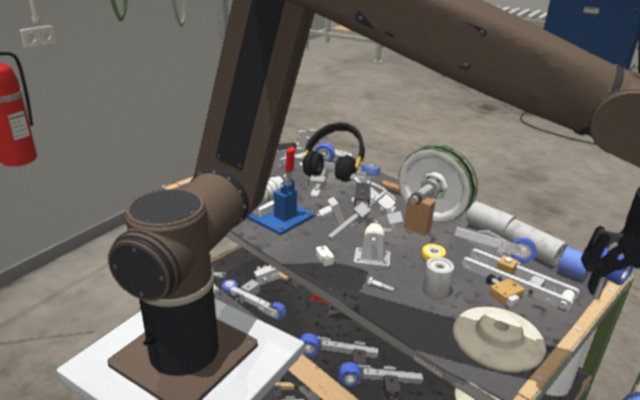

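View pics/top0.png

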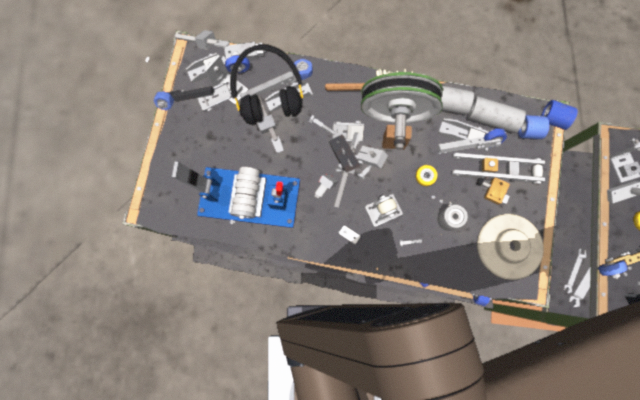

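The scene view shows the blue stand behind the arm. The top view shows the base plate spanning about (198–299, 168–225), with the strap leaning out to the left at (185,172) and the red lever at (279,188). Next I'll fit the stand's pose from an enlarged crop.

```bash
cat > h.py <<'E'
import numpy as np, cv2
from scipy.spatial.transform import Rotation as R
from plant import readout, read_camera, ctrl
def K(c):
    f=200/np.tan(np.radians(c["vertical_fov"])/2); return f
def proj(c,P):
    p=(np.atleast_2d(P)-c["eye"])@R.from_quat(c["orientation"]).as_matrix()
    f=K(c); return np.c_[c["cx"]+f*p[:,0]/-p[:,2], c["cy"]-f*p[:,1]/-p[:,2]]
def back(c,uv,z):
    uv=np.atleast_2d(uv); f=K(c)
    d=np.c_[(uv[:,0]-c["cx"])/f,-(uv[:,1]-c["cy"])/f,-np.ones(len(uv))]@R.from_quat(c["orientation"]).as_matrix().T
    return c["eye"]+d*((z-c["eye"][2])/d[:,2])[:,None]
def stand(pose,P):  # pose x,y,yaw
    P=np.atleast_2d(P); return P@R.from_euler('z',pose[2]).as_matrix().T+[pose[0],pose[1],0]
E
python3 - <<'E'
from h import *
c=read_camera("top"); np.save("pics/top.npy",c,allow_pickle=True)
print([k for k in c])
cv2.imwrite("pics/topc.png",cv2.resize(c["frame"][145:240,160:310,::-1],None,fx=5.3,fy=5.3,interpolation=cv2.INTER_CUBIC))
print(back(c,[[201,168],[299,178],[296,225],[198,216]],.012))
E
```

```text
['frame', 'vertical_fov', 'cx', 'cy', 'eye', 'orientation']
[[0.58019884 0.33368546 0.012     ]
 [0.54816174 0.07725767 0.012     ]
 [0.42492788 0.08626628 0.012     ]
 [0.45339311 0.33772202 0.012     ]]
```

View pics/topc.png

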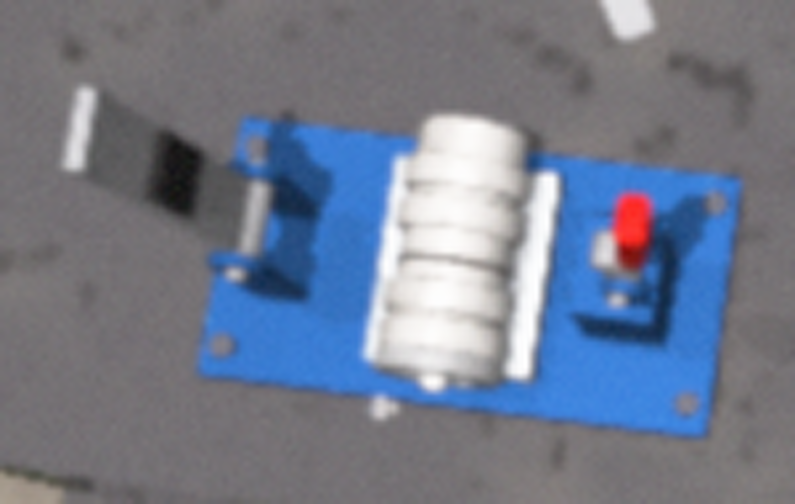

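The crop shows plate corners at (242,118), (741,180), (707,436) and (198,376). The strap's end is around (80,128) and the lever tip around (633,200), both in crop pixels.

```bash
python3 - <<'E'
from h import *
from scipy.optimize import least_squares
c=np.load("pics/top.npy",allow_pickle=True).item()
px=lambda a:(np.array(a,float)+.5)/5.3-.5+[160,145]
uv=px([[242,118],[741,180],[707,436],[198,376]])
B=np.array([[.065,.125,.012],[.065,-.125,.012],[-.065,-.125,.012],[-.065,.125,.012]])
s=least_squares(lambda p:(proj(c,stand(p,B))-uv).ravel(),[.5,.2,-.15])
p=s.x; print("pose",p,"res px",s.fun.round(2)); np.save("pose.npy",p)
def strap(a,r,o,x=0): # r along, o outer offset
    return [x,.09-r*np.cos(a)+o*np.sin(a),.09+r*np.sin(a)+o*np.cos(a)]
def lever(a,r,o,x=0):
    return [x,-.086+r*np.cos(a)-o*np.sin(a),.108+r*np.sin(a)+o*np.cos(a)]
# strap tip edges (inner: right side of white end, outer: left)
tip=px([[98,90],[84,171],[80,85],[63,168]])
g=least_squares(lambda a:(proj(c,stand(p,[strap(a[0],.163,-.004,.017),strap(a[0],.163,-.004,-.017),strap(a[0],.163,.004,.017),strap(a[0],.163,.004,-.017)]))-tip).ravel(),[1.75])
print("strap",g.x,g.fun.round(2))
l=px([[633,197]])
for a in (1.65,1.7,1.75,1.8,1.85,1.9): print(a,(proj(c,stand(p,[lever(a,.1,.004)]))-l).round(2), ((proj(c,stand(p,[lever(a,.1,.004)]))+.5-[160,145])*5.3).round())
for n,P in dict(hinge=[0,.09,.09],pin=[0,-.086,.108],back=strap(g.x[0],.1,.004),tip=strap(g.x[0],.163,.0),roller=[0,0,.05],grip=lever(1.75,.078,.011)).items(): print(n,stand(p,P)[0].round(4))
st=readout.get_state(); print(R.from_quat(st["tcp_rot"]).as_matrix().round(3), st["eef_pos"])
E
```

```text
pose [ 0.5012027   0.20832166 -0.14172092] res px [-0.09 -0.05  0.31 -0.47  0.1   0.43 -0.32  0.06]
strap [1.70506924] [ 0.11 -0.12 -0.23  0.62 -0.12  0.51  0.08  0.84]
1.65 [[-0.64  4.03]] [[630. 219.]]
1.7 [[1.68 4.37]] [[642. 221.]]
1.75 [[3.99 4.73]] [[655. 223.]]
1.8 [[6.28 5.11]] [[667. 225.]]
1.85 [[8.54 5.51]] [[679. 227.]]
1.9 [[10.77  5.93]] [[691. 229.]]
hinge [0.5139 0.2974 0.09  ]
pin [0.4891 0.1232 0.108 ]
back [0.5164 0.3146 0.1886]
tip [0.517  0.319  0.2515]
roller [0.5012 0.2083 0.05  ]
grip [0.4856 0.0987 0.1828]
[[-0.     0.379 -0.925]
 [ 0.002 -0.925 -0.379]
 [-1.    -0.002 -0.   ]] [ 0.25577824 -0.62409743  0.23022984]
```

Request:
drive_tool([
  [-1.6, 0, 0, -8.5, 0],
  [-1.6, 0, 0, -8.5, 0],
  [-1.6, 0, 0, -8.5, 0],
  [-1.6, 0, 0, -8.5, 0],
  [-1.6, 0, 0, -8.5, 0],
  [-1.6, 0, 0, -8.5, 0],
  [-1.6, 0, 0, -8.5, 0],
])

```text
time: 0.85
eef_pos: [0.2558, -0.6244, 0.3433]
tcp_rot: [0.533, 0.465, -0.533, 0.464]
contact_force: [-0.2, 1.1, -0.0]
opening: -0.0
```

Request:
drive_tool([
  [0, 1.8, -4.5, 0, 0],
  [0, 1.8, -4.5, 0, 0],
  [0, 1.8, -4.5, 0, 0],
  [0, 1.8, -4.5, 0, 0],
  [0, 1.8, -4.5, 0, 0],
  [0, 1.8, -4.5, 0, 0],
  [0, 1.8, -4.5, 0, 0],
  [0, 1.8, -4.5, 0, 0],
  [0, 1.8, -4.5, 0, 0],
  [0, 1.8, -4.5, 0, 0],
])

```text
time: 1.85
eef_pos: [0.4989, -0.203, 0.3431]
tcp_rot: [-0.535, -0.463, 0.535, -0.463]
contact_force: [1.3, 0.1, 0.4]
opening: -0.001
```

Request:
drive_tool([
  [0, -0.46, -4.7, 0, 0],
  [0, -0.46, -4.7, 0, 0],
  [0, -0.46, -4.7, 0, 0],
  [0, -0.46, -4.7, 0, 0],
  [0, -0.46, -4.7, 0, 0],
  [0, -0.46, -4.7, 0, 0],
  [0, -0.46, -4.7, 0, 0],
  [0, -0.46, -4.7, 0, 0],
  [0, -0.46, -4.7, 0, 0],
  [0, -0.46, -4.7, 0, 0],
])

```text
time: 2.85
eef_pos: [0.5196, 0.2687, 0.343]
tcp_rot: [-0.534, -0.463, 0.535, -0.463]
contact_force: [1.1, -0.6, 0.5]
opening: 0.001
```

Request:
drive_tool([
  [0, -0.48, -4.9, 0, 0],
  [0, -0.48, -4.9, 0, 0],
  [4.0, 0, 0, 0, 0],
  [4.0, 0, 0, 0, 0],
  [4.0, 0, 0, 0, 0],
  [0, 0, 0, 0, 0],
])

```text
time: 3.45
eef_pos: [0.5206, 0.3634, 0.2149]
tcp_rot: [-0.529, -0.464, 0.54, -0.462]
contact_force: [-1.1, -0.4, -1.6]
opening: 0.004
```

```bash
cat >> h.py <<'E'
def tcp_stand():
    p=np.load("pose.npy"); s=readout.get_state(); d=s["eef_pos"]-[p[0],p[1],0]
    M=R.from_euler('z',p[2]).as_matrix()
    print("t",round(s["time"],2),"tcp in stand mm",(d@M*1000).round(1),"F stand",(s["contact_force"]@M).round(1),"\ntool axes in stand\n",(M.T@R.from_quat(s["tcp_rot"]).as_matrix()).round(3))
def pic(n,f,box=None,k=1):
    c=read_camera(n); im=c["frame"]
    if box: im=im[box[1]:box[3],box[0]:box[2]]
    cv2.imwrite(f,cv2.resize(im[:,:,::-1],None,fx=k,fy=k,interpolation=cv2.INTER_CUBIC)); return c
E
python3 - <<'E'
from h import *
tcp_stand()
p=np.load("pose.npy")
pic("scene","pics/s1.png",(180,120,380,260),4)
E
```

```text
t 3.45 tcp in stand mm [ -2.7 156.3 214.9] F stand [-1.  -0.6 -1.6] 
tool axes in stand
 [[-0.013  1.    -0.001]
 [-0.008 -0.001 -1.   ]
 [-1.    -0.013  0.009]]
```

View pics/s1.png

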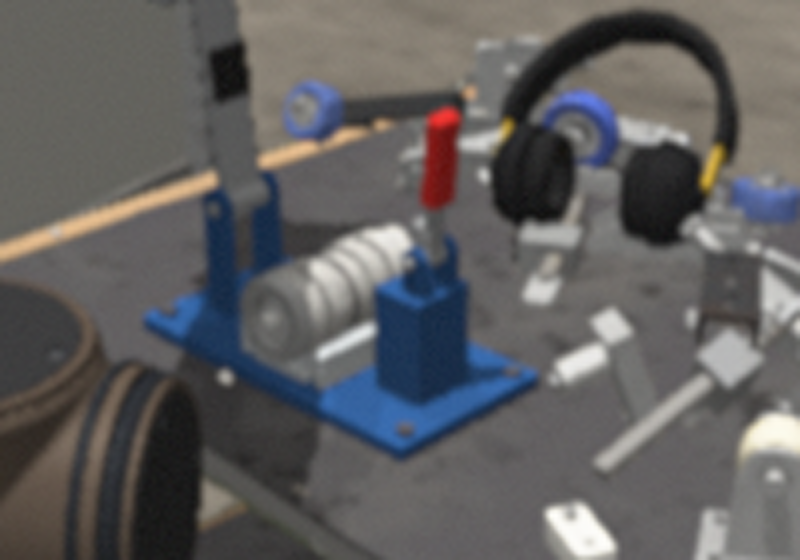

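The scene crop shows the strap upright at the left (225,90), the roller in its saddle at (320,280) and the lever up at (440,160). The arm is clear of the stand, so I'll start pushing the strap.

Request:
drive_tool([
  [0, 0.2, 1.7, 0, 0],
  [0, 0, 1.7, 0, 0],
  [0, 0, 1.7, 0, 0],
  [0.2, 0, 1.0, 0, 0],
  [0.2, 0, 1.0, 0, 0],
  [0.4, 0, 1.1, 0, 0],
  [0.4, 0, 1.2, 0, 0],
  [0.6, 0, 1.0, 0, 0],
  [0.6, 0, 1.0, 0, 0],
])

```text
time: 4.4
eef_pos: [0.51, 0.251, 0.1986]
tcp_rot: [-0.534, -0.463, 0.535, -0.463]
contact_force: [0.9, 1.9, 2.8]
opening: 0.0
```

```bash
python3 - <<'E'
from h import *
pic("scene","pics/s2.png",(180,100,380,240),4)
tcp_stand()
E
```

```text
t 4.45 tcp in stand mm [  2.1  42.1 197.1] F stand [-0.  -1.  -0.2] 
tool axes in stand
 [[-0.003  1.    -0.002]
 [-0.003 -0.002 -1.   ]
 [-1.    -0.003  0.003]]
```

View pics/s2.png

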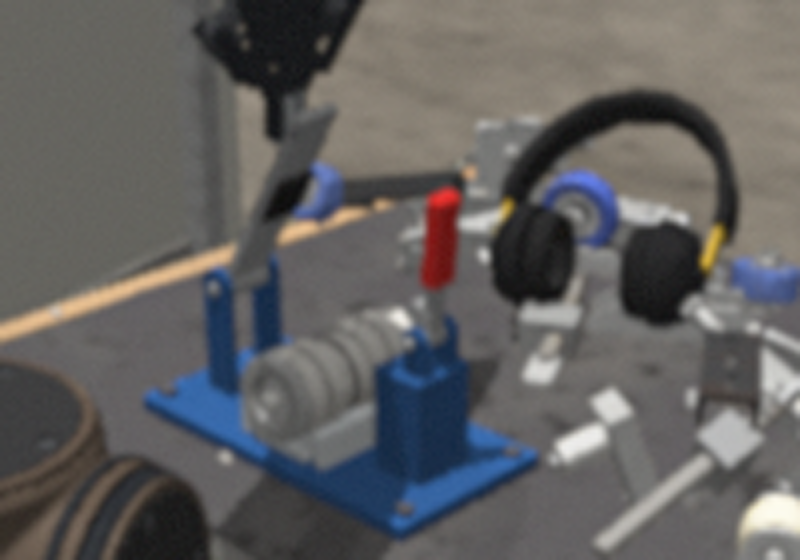

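The strap leans inward at about 1.05 rad with the finger on its outer face at (290,110), and the roller is in place. I'll continue the arc.

Request:
drive_tool([
  [0.8, 0, 0.55, 0, 0],
  [0.8, 0, 0.55, 0, 0],
  [0.8, 0, 0.55, 0, 0],
  [0.9, 0, 0.65, 0, 0],
  [0.9, 0, 0.65, 0, 0],
  [1.0, 0, 0.4, 0, 0],
  [1.0, 0, 0.4, 0, 0],
  [1.0, 0, 0.2, 0, 0],
  [1.0, 0, 0.2, 0, 0],
  [0, 0, 0, 0, 0],
])

```text
time: 5.45
eef_pos: [0.5031, 0.2105, 0.115]
tcp_rot: [-0.534, -0.463, 0.536, -0.462]
contact_force: [-0.0, 0.5, 0.3]
opening: 0.002
```

Request:
drive_tool([
  [0.7, 0, 0, 0, 0],
  [0.7, 0, 0, 0, 0],
  [0.6, 0, 0, 0, 0],
  [0.2, 0, 0, 0, 0],
  [0, 0, 0, 0, 0],
])

```text
time: 5.95
eef_pos: [0.504, 0.2111, 0.0947]
tcp_rot: [-0.534, -0.463, 0.535, -0.462]
contact_force: [0.5, -0.4, -0.0]
opening: -0.003
```

```bash
python3 - <<'E'
from h import *
tcp_stand()
E
```

```text
t 5.95 tcp in stand mm [ 2.3  3.1 94.7] F stand [ 0.5 -0.3 -0. ] 
tool axes in stand
 [[-0.001  1.    -0.002]
 [ 0.    -0.002 -1.   ]
 [-1.    -0.001 -0.   ]]
```

Request:
drive_tool([
  [0.1, 0, 0, 0, 0],
  [0.1, 0, 0, 0, 0],
  [0, 0, 0, 0, 0],
])

```text
time: 6.25
eef_pos: [0.5043, 0.2111, 0.0941]
tcp_rot: [-0.534, -0.463, 0.535, -0.463]
contact_force: [-2.8, 0.2, 4.6]
opening: 0.008
```

Request:
drive_tool([
  [0.1, 0, 0, 0, 0],
  [0, 0, 0, 0, 0],
])

```text
time: 6.45
eef_pos: [0.5043, 0.2111, 0.094]
tcp_rot: [-0.534, -0.463, 0.535, -0.463]
contact_force: [-5.0, -1.6, 10.2]
opening: 0.004
```

```bash
python3 - <<'E'
from h import *
pic("scene","pics/s3.png",(220,120,320,190),8)
tcp_stand()
E
```

```text
t 6.5 tcp in stand mm [ 2.7  3.2 94. ] F stand [-4.8 -2.2  9.5] 
tool axes in stand
 [[-0.001  1.    -0.002]
 [-0.    -0.002 -1.   ]
 [-1.    -0.001  0.   ]]
```

View pics/s3.png

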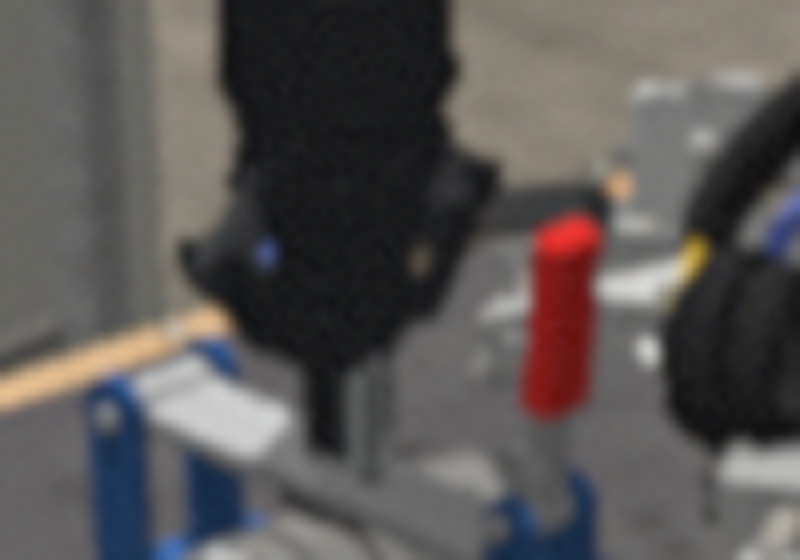

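The strap lies level under the finger at z = 94.0 mm, and the force rises without further travel, so it is on its stop. The lever is still up at (560,320). I'll retreat and go round to the lever's outer side.

Request:
drive_tool([
  [-1.0, 0, 0, 0, 0],
  [-5, 0, 0, 0, 0],
  [-5, 0, 0, 0, 0],
  [-5, 0, 0, 0, 0],
  [-5, 0, 0, 0, 0],
  [0, 0, 0, 0, 0],
])

```text
time: 7.1
eef_pos: [0.508, 0.2119, 0.3126]
tcp_rot: [0.54, 0.46, -0.529, 0.466]
contact_force: [0.9, -1.1, 0.7]
opening: -0.001
```

Request:
drive_tool([
  [0, -0.2, 4.1, 0, 0],
  [0, 0, 4.1, 0, 0],
  [0, 0, 4.1, 0, 0],
  [0, 0, 4.1, 0, 0],
  [0, 0, 0, 0, 0],
  [3.9, 0, 0, 0, 0],
  [3.9, 0, 0, 0, 0],
  [3.9, 0, 0, 0, 0],
  [0, 0, 0, 0, 0],
])

```text
time: 8.0
eef_pos: [0.4746, 0.0499, 0.1789]
tcp_rot: [-0.532, -0.466, 0.537, -0.46]
contact_force: [0.4, 0.8, -0.8]
opening: 0.001
```

```bash
python3 - <<'E'
from h import *
pic("scene","pics/s4.png",(200,100,360,220),5)
tcp_stand()
E
```

```text
t 8.05 tcp in stand mm [  -1.6 -160.5  182.6] F stand [ 0.3 -0.   1.3] 
tool axes in stand
 [[-0.007  1.    -0.001]
 [ 0.    -0.001 -1.   ]
 [-1.    -0.007 -0.   ]]
```

View pics/s4.png

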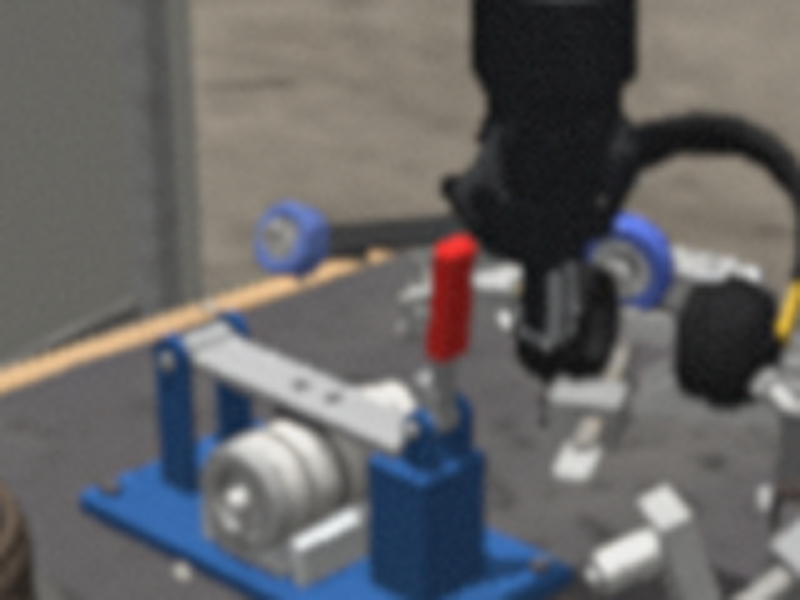

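The strap lies closed over the roller, the lever is up at (452,300), and the finger stands on its outer side at (550,310). Now I'll push the lever.

Request:
drive_tool([
  [0, 0.1, 1.75, 0, 0],
  [0, 0, 1.75, 0, 0],
  [0, 0, 1.75, 0, 0],
  [0, 0, 1.0, 0, 0],
  [0, 0, 1.0, 0, 0],
  [0.3, 0, 1.1, 0, 0],
  [0.3, 0, 1.1, 0, 0],
  [0.6, 0, 1.0, 0, 0],
  [0.6, 0, 1.0, 0, 0],
])

```text
time: 8.95
eef_pos: [0.4633, -0.0652, 0.1667]
tcp_rot: [-0.535, -0.463, 0.535, -0.463]
contact_force: [-0.1, 0.5, -0.2]
opening: 0.001
```

```bash
python3 - <<'E'
from h import *
pic("scene","pics/s5.png",(200,100,360,220),5)
tcp_stand()
E
```

```text
t 9.0 tcp in stand mm [   0.4 -277.1  165.4] F stand [ 0.2 -0.6 -0.7] 
tool axes in stand
 [[-0.003  1.    -0.003]
 [-0.    -0.003 -1.   ]
 [-1.    -0.003  0.   ]]
```

View pics/s5.png

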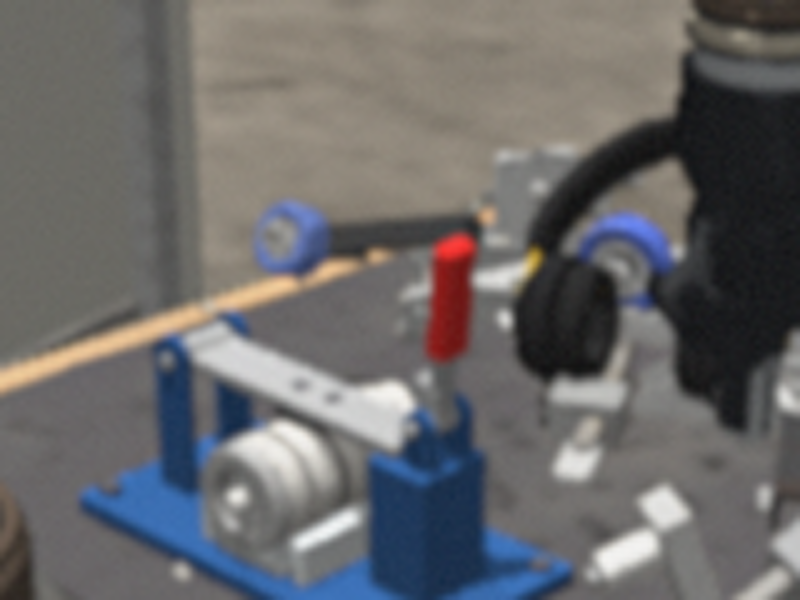

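I had the sign wrong: tool +z points along stand −y, so the finger moved away from the lever. It went through free air and touched nothing (contact force about 0). I'll reverse.

Request:
drive_tool([
  [-0.9, 0, -3.9, 0, 0],
  [-0.9, 0, -3.9, 0, 0],
  [0, 0, -3.9, 0, 0],
  [0, 0, -1.75, 0, 0],
  [0, 0, -1.75, 0, 0],
  [0, 0, -1.75, 0, 0],
  [0, 0, -1.0, 0, 0],
  [0, 0, -1.0, 0, 0],
  [0, 0, 0, 0, 0],
])

```text
time: 9.9
eef_pos: [0.4905, 0.1237, 0.1849]
tcp_rot: [-0.534, -0.463, 0.534, -0.463]
contact_force: [-1.0, 0.6, 0.9]
opening: 0.003
```

```bash
python3 - <<'E'
from h import *
pic("scene","pics/s6.png",(200,100,360,220),5)
tcp_stand()
E
```

```text
t 9.95 tcp in stand mm [  1.5 -85.7 184.9] F stand [ 0.4  0.3 -0.1] 
tool axes in stand
 [[-0.001  1.    -0.001]
 [ 0.    -0.001 -1.   ]
 [-1.    -0.001 -0.   ]]
```

View pics/s6.png

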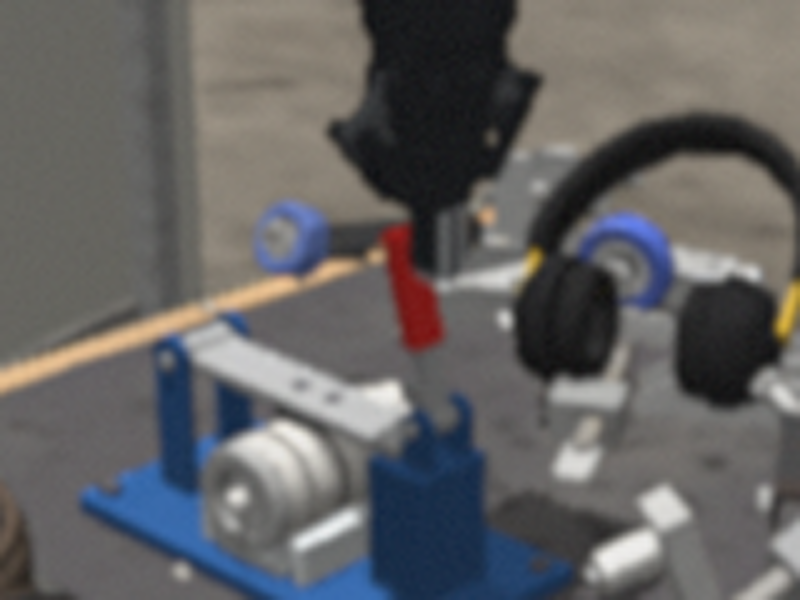

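The lever is now leaning in at about 1.3 rad, with the finger on its outer face at (440,250). I'll continue the arc with negative z.

Request:
drive_tool([
  [0.3, 0, -1.1, 0, 0],
  [0.3, 0, -1.1, 0, 0],
  [0.6, 0, -1.0, 0, 0],
  [0.6, 0, -1.0, 0, 0],
  [0.9, 0, -0.7, 0, 0],
  [0.9, 0, -0.7, 0, 0],
  [0.7, 0, -0.3, 0, 0],
  [0.7, 0, -0.3, 0, 0],
  [0, 0, 0, 0, 0],
])

```text
time: 10.85
eef_pos: [0.4986, 0.1845, 0.1337]
tcp_rot: [-0.534, -0.463, 0.535, -0.462]
contact_force: [-0.9, 1.2, 0.2]
opening: 0.001
```

Request:
drive_tool([
  [0.6, 0, -0.2, 0, 0],
  [0.6, 0, -0.2, 0, 0],
  [0.4, 0, 0, 0, 0],
  [0, 0, 0, 0, 0],
])

```text
time: 11.25
eef_pos: [0.5002, 0.1884, 0.1192]
tcp_rot: [0.535, 0.463, -0.535, 0.463]
contact_force: [0.0, -0.2, 0.1]
opening: -0.003
```

Request:
drive_tool([
  [0.1, 0, 0, 0, 0],
  [0.1, 0, 0, 0, 0],
  [0, 0, 0, 0, 0],
])

```text
time: 11.55
eef_pos: [0.5003, 0.1883, 0.1189]
tcp_rot: [-0.534, -0.463, 0.535, -0.463]
contact_force: [-4.2, -1.1, 7.5]
opening: 0.001
```

```bash
python3 - <<'E'
from h import *
tcp_stand()
E
```

```text
t 11.55 tcp in stand mm [  1.9 -19.9 118.9] F stand [-4.  -1.7  7.5] 
tool axes in stand
 [[-0.     1.    -0.002]
 [-0.    -0.002 -1.   ]
 [-1.    -0.     0.   ]]
```

At 118.9 mm (119 expected) the force climbs, so the lever is on its stop. I'll press slightly more, then lift away and inspect.

Request:
drive_tool([
  [0.1, 0, 0, 0, 0],
  [0, 0, 0, 0, 0],
  [-1, 0, 0, 0, 0],
  [-4, 0, 0, 0, 0],
  [-5, 0, 0, 0, 0],
  [-5, 0, 0, 0, 0],
  [-4, 0, 0, 0, 0],
  [0, 0, 0, 0, 0],
  [0, 0, 0, 0, 0],
])

```text
time: 12.45
eef_pos: [0.5005, 0.1883, 0.3075]
tcp_rot: [0.535, 0.462, -0.534, 0.463]
contact_force: [0.3, -0.9, -0.3]
opening: -0.003
```

```bash
python3 - <<'E'
from h import *
tcp_stand()
c=pic("scene","pics/s7.png",(200,130,300,205),8)
p=np.load("pose.npy")
# expected crop pixels at angles 0 / 0.1 for lever end, strap end corners; roller end centre
for a in (0,.1):
    print(a,((proj(c,stand(p,[[0,-.086+.1*np.cos(a)-.011*np.sin(a),.108+.1*np.sin(a)+.011*np.cos(a)],[-.011,-.086+.1*np.cos(a),.108+.1*np.sin(a)],[0,.09-.163*np.cos(a),.094+.163*np.sin(a)],[-.063,0,.05]]))+.5-[200,130])*8).round().tolist())
E
```

```text
t 12.45 tcp in stand mm [  2.1 -19.9 307.5] F stand [ 0.4 -0.8 -0.3] 
tool axes in stand
 [[ 0.003  1.    -0.002]
 [ 0.001 -0.002 -1.   ]
 [-1.     0.003 -0.001]]
0 [[478.0, 303.0], [454.0, 344.0], [670.0, 455.0], [372.0, 570.0]]
0.1 [[481.0, 277.0], [454.0, 317.0], [668.0, 408.0], [372.0, 570.0]]
```

View pics/s7.png

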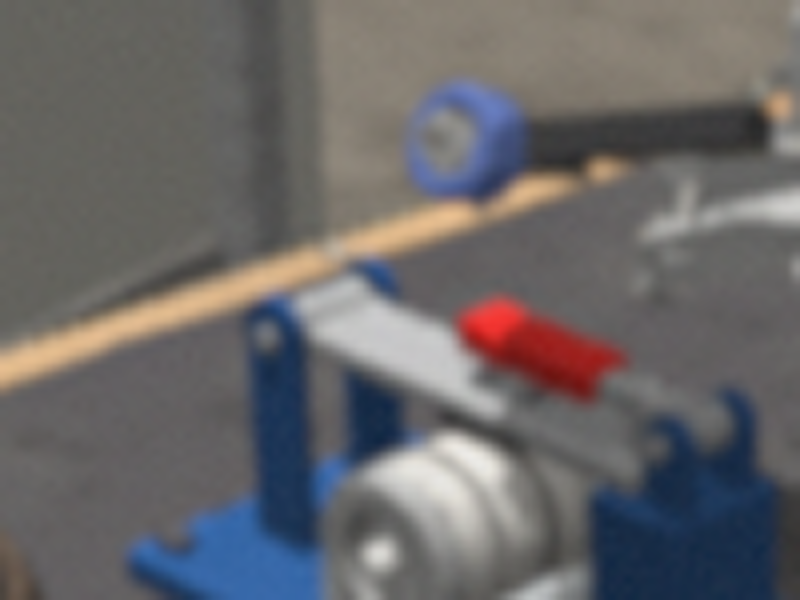

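The picture shows the lever level over the strap. Its end is at about (483,303), against (478,303) predicted for angle 0. The strap is down, the roller is in its saddle, and the robot is clear.

```bash
python3 -c "
from plant import sign_off; print(sign_off())"
```

```text
the job is handed in; nothing more can be done
None
```

The strap was swung over the roller and pushed fully down first. Then the cam lever was pushed over and fully down on top of it, and I handed the job in at about 12.5 s.

**Last checks**
- **Strap:** the finger stopped at 94.0 mm, where 94 mm is fully down, with about 10 N and no further travel.
- **Lever:** the finger stopped at 118.9 mm, where 119 mm is fully down, with about 7.5 N.
- **Final picture:** the lever's end was within about 5 pixels (8× crop) of its predicted closed position. The strap was down under the lever and the roller was in its saddle. The gripper was about 19 cm clear.
- **Roller:** its end centre showed about 18 crop pixels (roughly 2 real pixels) from the prediction. I took this as picture error, because the roller looked unmoved throughout.

**One slip:** on the first lever push I had the direction sign wrong, and the finger moved about 12 cm away from the lever through free air. The force at the end of that move was about 0, and I then reversed.

**Not checked:** I did not re-measure the wheel, sleeve, bolt or block at the end. I saw no contact with them in the forces or pictures.

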